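# Clamp the specimen carrier in the bench fixture

### The job

Slide the specimen carrier along its channel by its post until it is fully home against the end stop, then turn the T-handle of the clamp screw clockwise until you feel its resistance clearly rise and the specimen is firmly clamped. Stop there, without overtightening, and let go, leaving the carrier home and clamped; leave the bottle, beaker and jar alone.

Things in the scene. Friction and masses are not known exactly. Their poses are not given: they have to be found in the camera images.
- fixture: Fixed clamping fixture on the bench: aluminium plate 250 x 130 x 14 mm. Origin on the bench; x points along the channel to the end stop, z up. Two steel rails 10 mm high, inner faces 50 mm apart, from x -110 to +90 mm, form the channel; a dark stop block closes its +x end. The bridge stands over it at x +60 mm.
- bridge: Dark steel bridge fixed on the plate, carrying the vertical clamp screw; axes like the fixture's. Two legs, 26 mm (x) by 14 mm, at y -54 and +54 mm; cross beam 34 x 124 x 16 mm whose top is 94 mm above this origin, 99 mm above the bench.
- stop_face (a point): Centre of the end stop's flat face, 20 mm above the bench, axes like the fixture's. The carrier is fully home when its nose rests flat on this face.
- carrier_post (a point): Grip point of the loose specimen carrier: half-way up its upright round steel post, 14 mm thick, 40 mm tall, at the robot-side end. The point is 20 mm above the plate, 46 mm above the bench; x points to the carrier's nose, 137 mm ahead. The carrier lies in the channel 25 to 50 mm short of the stop and slides under a few newtons.
- carrier_nose (a point): Centre of the flat +x end of the carrier's plate, 20 mm above the bench; x points out of it, towards the stop.
- carrier: The specimen carrier (0.3 to 0.6 kg): aluminium plate 150 x 46 x 12 mm with a pale block 56 x 36 x 22 mm on its far part, where the clamp presses, and the post near its other end. Origin under the middle of the plate, x to the nose, z up.
- t_bar (a point): Middle of the level T-bar on top of the screw: steel bar 12 mm thick, 80 mm long, 16 mm ball ends; x along the bar, z up; 135 to 138 mm above the bench at first. Below it a 12 mm stem and, 10 mm under the centre, a collar 18 mm across. Clockwise from above screws it down: bar and foot sink together 3 mm per radian.
- handle: T-handle with its screw and sprung brass foot; origin 48 mm below the T-bar's middle. Turns freely below 0.1 N m; the foot meets the block after 0.8 to 3.1 rad (it hangs lower or higher each time), then resistance rises about 0.3 N m per radian. Well clamped it resists with about 0.4 N m; above 0.6 it is too tight. It stays where it is left.
- wash_bottle_mid (a point): Bystander: white plastic bottle with a red cap, 64 mm across, 160 mm tall; point on its axis half-way up. Leave it alone.
- beaker_mid (a point): Bystander: open glass beaker, 70 mm across, 85 mm tall; point on its axis half-way up. Leave it alone.
- sample_jar_mid (a point): Bystander: clear jar with an orange cap, 56 mm across, 70 mm tall; point on its axis half-way up. Leave it alone.
Not all that is in view belongs to the job. Leave any orange look-alike of the carrier alone.

How it is judged:
By the outcome, as a careful person would: the job done as asked, in the order asked, and still so for the second after the job is handed in, with the robot touching nothing.
It also fails if it takes over 72 s, if anything falls off the work surface, if the arm or the gripper's body presses on something with over 40 N, if the wrist force passes 120 N, or if a joint passes its speed limit or range.

### The arm

A 6-joint arm with a two-finger parallel gripper is mounted at the origin on the work surface. World frame = base frame: x ahead of the robot, y to its left, z up, the work surface at z = 0. Lengths are in m, angles in rad, forces in N, time in s.
With the tool pointing down it reaches from about 0.35 to 0.85 m from the base axis. Payload 8.1 kg.
Tool frame: the origin (TCP) lies at the centre of the arm's flange, where the gripper is bolted on; the fingertips stand 186 mm ahead of it and the grasp point (between the pads) lies 167 mm ahead of it; z points along the fingers, y is the line along which they close (so a half turn about z gives the same grasp; the last joint's range is limited). The gripper opens to 93 mm and grips with 3 to 60 N. Pads are 15 mm wide; open, the fingers measure 128 mm over their backs; the gripper's body (75 mm by 188 mm) begins 65 mm behind the grasp point.
Start: joints at [1.047, 0.13, 1.488, -0, 1.523, -0.085], TCP at [0.255, 0.543, 0.405] pointing down, gripper open.
Joint ranges: [-2.96, 2.96], [-0.89, 2.26], [0.02, 2.5], [-1.34, 4.48], [0, 2.73], [-2.66, 2.66]. Speed limits (rad/s): [2.39, 2.39, 2.79, 3.14, 3.14, 3.14].

### API

Orientations are given as a rotation vector (axis times angle).
In Python, from plant import read_state, read_camera, camera_params, robot gives the robot as it stands.
- The arm moves only by the tool carry_out, never from a script. Its argument "targets" is a list of rows, each an object of numbers: "hand": the opening in per cent of the stroke, from 0 (shut) to 100 (fully open); "x", "y", "z": the shift along the tool's x, y, z in m; "ax", "ay", "az": the turn, a rotation vector about the tool's x, y, z in rad. In form: [{"hand": .., "x": .., "y": .., "z": .., "ax": .., "ay": .., "az": ..}, ...]. A call has 1 to 8 rows; each row is the pose to reach, as a shift and turn from the pose commanded when the call began, along the tool's axes at that moment; what a row does not reach only later rows make up. A row lasts 1/8 s, in which the tool goes at most 62.5 mm and 10.7 degrees, less where a joint would pass 70% of its speed; a pose out of reach is approached as far as the arm can. A call with a gripper value outside its range is refused whole. The fingers move at their own pace and stop on an object; "newtons" is the grip in N (left out, the last holds). Time passes only in rows, so rows that repeat a pose let the fingers close. It gives the time, the measured TCP pose, the force, the opening and the grip force at its end, in the units of the state.
- read_state(): the state, without advancing time (a new reading comes with each control period).
- read_camera(name): name is "scene" or "top" or "wrist"; returns (picture, depth): 420x560x3 uint8, blue, green, red; 420x560 float32, m along the optical axis (not along the pixel's ray), 0 where there is no reading.
- camera_params(name): a dict with "fx", "fy", "cx", "cy" (pixels), "position" and "rotation" of the camera in the world. Camera axes: x right, y up, looking along -z (the intrinsics and any distortion apply to the point x, -y, -z); pixel columns grow to the right and rows downward; lengths in m; the calibration is good to about 2 mm. The wrist camera is an equidistant fisheye: a pixel r from the principal point sees the ray r / f radians off the axis. A picture is of the moment at which its call begins: read the wrist's pose just before it. camera_params takes no time and is no camera call; for the wrist camera it gives the pose at the moment of the call.
- robot.close_job(): hands the job in; it is judged then, once.
The state is a dict: "t": time; "q": joint angles; "dq": joint speeds; "joint_torque": joint torques, N m; "tool_pos": TCP position; "orientation": TCP orientation; "force": force on the tool from outside, world axes, zero at the start; "wrist_torque": the same for the moment, N m; "opening": finger opening in m; "gripper_force": force on a finger pad.
Only numpy, scipy, OpenCV 4.12 (cv2) and the standard library are available. Lean on these libraries where they do the work, as an engineer would, in place of code of your own. Each camera call takes 0.05 s, during which the arm holds its last target. There are 200 camera calls.

## Working session

There is one attempt and no reset: what is moved stays moved. The work goes in short steps, Python scripts to look and compute and a tool call to move; the robot and the scene stay as the last step left them, time stands still between calls to the robot, and variables do not carry over. Pictures are saved under pics/ and viewed, at most 10 in all, crops included, and the job is handed in when it is done.

Besides the shell and the picture viewer there is one more tool, called as name(argument=value, ...), one argument or row to a line, values as JSON. carry_out: Moves the arm, as the interface text tells. Its arguments: {"type":"object","properties":{"targets":{"type":"array","items":{"type":"object","properties":{"hand":{"type":"number"},"x":{"type":"number"},"y":{"type":"number"},"z":{"type":"number"},"ax":{"type":"number"},"ay":{"type":"number"},"az":{"type":"number"}}}},"newtons":{"type":"number"}},"required":["targets"]}

```bash
mkdir -p pics
cat > h.py <<'E'
import numpy as np,cv2
from plant import read_state,read_camera,camera_params,robot
from scipy.spatial.transform import Rotation as R
def pts(name,d,p):
    v,u=np.mgrid[0:d.shape[0],0:d.shape[1]]
    P=np.stack([(u-p['cx'])/p['fx']*d,-(v-p['cy'])/p['fy']*d,-d],-1)
    return P@np.array(p['rotation']).T+np.array(p['position'])
E
python3 - <<'E'
from h import *
for n in('scene','top'):
    p=camera_params(n);im,d=read_camera(n);cv2.imwrite(f'pics/{n}.png',im);np.savez(f'{n}.npz',im=im,d=d,P=pts(n,d,p))
    print(n,p)
print(read_state())
E
```

```text
Traceback (most recent call last):
  File "h.py", line 7, in pts
    return P@np.array(p['rotation']).T+np.array(p['position'])
           ~~~~~~~~~~~~~~~~~~~~~~~~~~~^~~~~~~~~~~~~~~~~~~~~~~~
ValueError: operands could not be broadcast together with shapes (420,560) (3,)
```

View pics/scene.png

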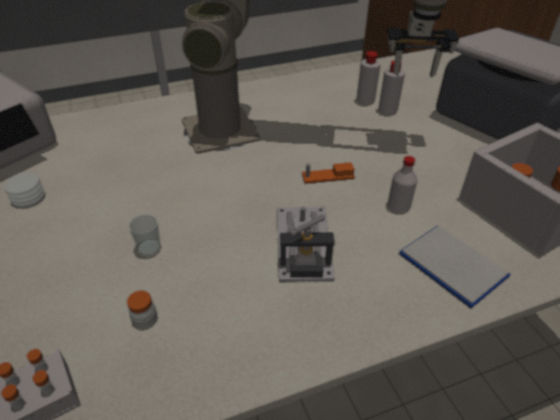

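The scene shows the fixture at about (305,245), the T-bar at (305,222), an orange look-alike at (330,173) and the bottle at (402,188). The rotation in camera_params looks like a rotation vector.

```bash
sed -i "s/np.array(p\['rotation'\]).T/rot(p).T/" h.py
cat >> h.py <<'E'
def rot(p):
    r=np.array(p['rotation'],float)
    return R.from_rotvec(r).as_matrix() if r.size==3 else (R.from_quat(r).as_matrix() if r.size==4 else r.reshape(3,3))
E
python3 - <<'E'
from h import *
for n in('scene','top'):
    p=camera_params(n);print(n,p);im,d=read_camera(n);cv2.imwrite(f'pics/{n}2.png',im);P=pts(n,d,p);np.savez(f'{n}.npz',im=im,d=d,P=P)
    print([P[a,b].round(3) for a,b in((300,200),(350,250),(245,305))])
print(read_state())
E
```

```text
scene {'fx': 472.7940043682295, 'fy': 472.7940043682295, 'cx': 273.11404028496935, 'cy': 211.45970486131793, 'position': array([ 1.34236722, -0.30365072,  0.86140711]), 'rotation': array([0.72573527, 0.509826  , 1.13700305])}
[array([ 0.669, -0.233,  0.001]), array([ 0.827, -0.167, -0.001]), array([0.673, 0.019, 0.091])]
top {'fx': 434.8644968746146, 'fy': 434.8644968746146, 'cx': 274.45260763513136, 'cy': 211.58679335552, 'position': array([0.39244951, 0.00475791, 1.0757007 ]), 'rotation': array([ 0.10062832, -0.14424395, -1.59441589])}
[array([0.349, 0.157, 0.015]), array([ 0.228,  0.04 , -0.   ]), array([ 0.475, -0.101,  0.   ])]
{'t': 0.15, 'q': array([ 1.04658005e+00,  1.30996086e-01,  1.48899987e+00,  4.13479652e-05,
        1.52301030e+00, -8.53938568e-02]), 'dq': array([-0.00151844, -0.00244501, -0.00244423, -0.00043367,  0.00102358,
        0.00066213]), 'joint_torque': array([ 1.47020415e-03, -5.60477149e+01, -4.92334628e+01,  7.69303855e-02,
        3.06748599e-02, -9.93496724e-05]), 'tool_pos': array([0.25480945, 0.54302062, 0.40393929]), 'orientation': array([-6.83685315e-01, -3.06582151e+00,  2.09834944e-03]), 'force': array([ 0.3297411 , -0.85162203, -0.18402787]), 'wrist_torque': array([-0.00474837, -0.01547459,  0.03054326]), 'gripper_force': 0.0, 'opening': 0.0931833004985266}
```

View pics/top2.png

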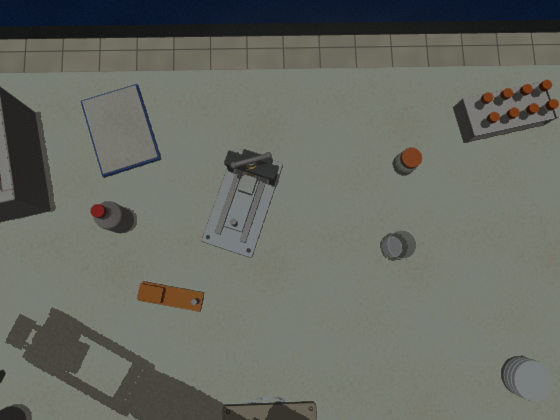

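Top view: plate corners at about (202,240), (252,257) and (283,165), post near (235,223), bridge beam around (252,167), T-bar from (232,162) to (270,157). Next I'll measure by height from depth.

```bash
python3 - <<'E'
from h import *
for n in('top','scene'):
    f=np.load(n+'.npz');P=f['P'];im=f['im'];ok=f['d']>0
    box=ok&(P[...,0]>.35)&(P[...,0]<.85)&(P[...,1]>-.15)&(P[...,1]<.25)
    print(n)
    for nm,lo,hi in(('plate',.009,.019),('post',.058,.070),('beam',.094,.104),('bar',.128,.15)):
        m=(box&(P[...,2]>lo)&(P[...,2]<hi)).astype(np.uint8)
        k,l,s,c=cv2.connectedComponentsWithStats(m)
        for i in range(1,k):
            if s[i,4]<12: continue
            q=P[l==i];(cx,cy),(w,h),a=cv2.minAreaRect((q[:,:2]*1000).astype(np.float32))
            print(nm,s[i,4],'px',c[i].round(),'mean',q.mean(0).round(4),'rect',round(cx,1),round(cy,1),round(w,1),round(h,1),round(a,1))
E
python3 - <<'E'
import cv2
im=cv2.imread('pics/top2.png')[130:270,180:320];a=cv2.resize(im,(560,560),interpolation=2)
cv2.imwrite('pics/crop.png',cv2.convertScaleAbs(a,alpha=1.5))
E
```

```text
top
plate 39 px [238. 151.] mean [0.7162 0.0612 0.0148] rect 715.9 61.2 23.4 11.0 69.9
plate 2229 px [238. 218.] mean [0.5441 0.0634 0.0146] rect 585.8 52.1 130.4 248.7 70.2
plate 454 px [180. 294.] mean [0.3651 0.2038 0.0128] rect 368.2 199.7 100.7 35.3 88.2
post 14 px [250. 174.] mean [0.644  0.0312 0.0629] rect 644.1 31.6 17.8 3.2 71.6
post 29 px [233. 221.] mean [0.5294 0.0717 0.0663] rect 529.1 70.9 11.5 11.8 87.3
beam 194 px [234. 157.] mean [0.6744 0.0656 0.0996] rect 668.7 59.4 55.1 33.5 71.8
beam 390 px [262. 169.] mean [0.6444 0.0007 0.0994] rect 651.6 11.9 93.0 34.4 70.6
bar 241 px [251. 160.] mean [0.6557 0.0259 0.1412] rect 656.5 26.4 14.7 94.8 14.8
scene
plate 231 px [321. 176.] mean [0.3674 0.2043 0.013 ] rect 365.1 201.2 96.6 37.7 81.2
plate 981 px [297. 249.] mean [0.607  0.0284 0.0146] rect 587.2 54.5 129.5 255.5 70.7
plate 262 px [318. 217.] mean [0.5248 0.1242 0.015 ] rect 529.8 116.2 53.6 97.5 70.8
plate 71 px [306. 263.] mean [0.6624 0.03   0.0158] rect 662.4 29.2 48.7 11.6 72.5
post 27 px [303. 209.] mean [0.5342 0.0739 0.0656] rect 532.7 74.5 10.2 13.8 67.4
post 84 px [306. 250.] mean [0.6651 0.0267 0.0638] rect 665.4 26.9 30.3 20.6 66.5
post 23 px [330. 251.] mean [0.6877 0.0751 0.0636] rect 687.1 75.0 14.5 6.4 43.5
post 19 px [284. 252.] mean [ 0.6522 -0.0248  0.0638] rect 651.8 -24.9 11.7 4.8 72.0
beam 561 px [308. 238.] mean [0.663  0.0289 0.0994] rect 659.0 29.1 122.9 37.3 69.9
bar 220 px [307. 225.] mean [0.6619 0.0268 0.1403] rect 661.5 29.1 15.3 92.3 12.8
```

View pics/crop.png

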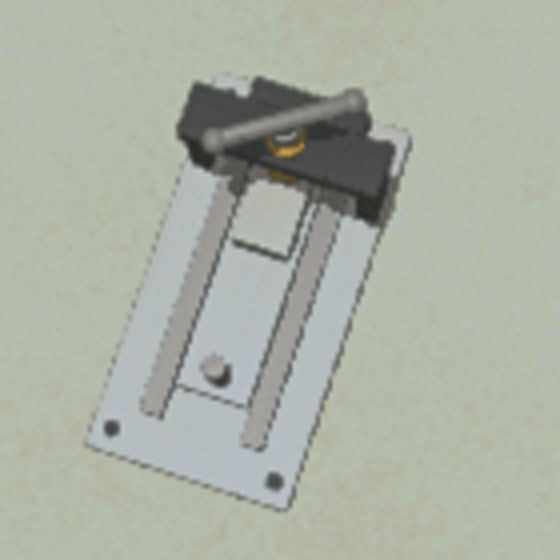

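The fixture yaw comes out at about -19.8° from both views. The screw is at about (0.658, 0.029) and the post at (0.531, 0.0725), and the lengths agree with the drawing (travel about 27 mm). Moving above the post.

carry_out(
  targets=[
    {"hand": 60,"x": -0.055,"y": -0.038,"z": 0,"az": -0.05},
    {"hand": 60,"x": -0.11,"y": -0.075,"z": 0,"az": -0.093},
    {"hand": 60,"x": -0.16,"y": -0.11,"z": 0,"az": -0.093},
    {"hand": 60,"x": -0.21,"y": -0.145,"z": 0,"az": -0.093},
    {"hand": 60,"x": -0.26,"y": -0.18,"z": 0,"az": -0.093},
    {"hand": 60,"x": -0.31,"y": -0.212,"z": 0,"az": -0.093},
    {"hand": 60,"x": -0.36,"y": -0.247,"z": 0,"az": -0.093},
    {"hand": 60,"x": -0.41,"y": -0.28,"z": 0,"az": -0.093},
  ],
)

```text
schema error: expected keys hand, x, y, z, ax, ay, az
```

```bash
cat >> h.py <<'E'
def to(x,y,yaw_y=None,z=None):
    """tool-frame shift to world TCP x,y,z with tool y at yaw_y deg, tool down"""
    s=read_state();Rt=R.from_rotvec(s['orientation']);p=s['tool_pos']
    d=Rt.inv().apply(np.array([x,y,p[2] if z is None else z])-p)
    print('t',round(s['t'],2),'pos',p.round(4),'q6',s['q'][5].round(3),'F',s['force'].round(1),'T',s['wrist_torque'].round(3),'open',round(s['opening'],4),'gf',s['gripper_force'])
    print('shift',d.round(4))
    if yaw_y is not None:
        a=np.radians(yaw_y);Rg=R.from_matrix(np.array([[-np.sin(a)*-1*-1*-1,0,0]]*3)) if 0 else R.from_matrix(np.c_[[-np.sin(a)*-1,-np.cos(a),0],[np.cos(a),np.sin(a),0],[0,0,-1]])
        print('turn',(Rt.inv()*Rg).as_rotvec().round(4))
E
python3 - <<'E'
import re
s=open('h.py').read()
i=s.index("        a=np.radians")
s=s[:i]+"""        a=np.radians(yaw_y);y=np.array([np.cos(a),np.sin(a),0]);zz=np.array([0,0,-1.]);Rg=R.from_matrix(np.c_[np.cross(y,zz),y,zz])
        print('turn',(Rt.inv()*Rg).as_rotvec().round(4))
"""
open('h.py','w').write(s)
E
python3 -c "
from h import *
to(.531,.0725,70.2,.29)"
```

```text
t 0.15 pos [0.2548 0.543  0.4039] q6 -0.085 F [ 0.3 -0.9 -0.2] T [-0.005 -0.015  0.031] open 0.0932 gf 0.0
shift [-0.45   -0.3084  0.1143]
turn [-0.0014 -0.0002 -0.0932]
```

All keys are needed in each row.

carry_out(
  targets=[
    {"hand": 60,"x": -0.05,"y": -0.035,"z": 0,"ax": 0,"ay": 0,"az": -0.05},
    {"hand": 60,"x": -0.1,"y": -0.07,"z": 0,"ax": 0,"ay": 0,"az": -0.093},
    {"hand": 60,"x": -0.15,"y": -0.105,"z": 0,"ax": 0,"ay": 0,"az": -0.093},
    {"hand": 60,"x": -0.2,"y": -0.14,"z": 0,"ax": 0,"ay": 0,"az": -0.093},
    {"hand": 60,"x": -0.25,"y": -0.173,"z": 0,"ax": 0,"ay": 0,"az": -0.093},
    {"hand": 60,"x": -0.3,"y": -0.207,"z": 0,"ax": 0,"ay": 0,"az": -0.093},
    {"hand": 60,"x": -0.35,"y": -0.242,"z": 0,"ax": 0,"ay": 0,"az": -0.093},
    {"hand": 60,"x": -0.4,"y": -0.275,"z": 0,"ax": 0,"ay": 0,"az": -0.093},
  ],
)

```text
t: 1.15
tool_pos: [0.5007, 0.1224, 0.4047]
orientation: [0.541, 3.095, 0.0]
force: [0.2, 0.8, 0.7]
opening: 0.0559
gripper_force: 0.0
```

```bash
python3 -c "
from h import *
to(.531,.0725,70.2,.29)"
```

```text
t 1.15 pos [0.5007 0.1224 0.4047] q6 -1.085 F [0.2 0.8 0.7] T [0.005 0.    0.042] open 0.0559 gf 0.0
shift [-0.0454 -0.0367  0.1147]
turn [ 0.0002  0.0001 -0.0003]
```

carry_out(
  targets=[
    {"hand": 60,"x": -0.03,"y": -0.024,"z": 0.03,"ax": 0,"ay": 0,"az": 0},
    {"hand": 60,"x": -0.045,"y": -0.037,"z": 0.07,"ax": 0,"ay": 0,"az": 0},
    {"hand": 60,"x": -0.045,"y": -0.037,"z": 0.115,"ax": 0,"ay": 0,"az": 0},
    {"hand": 60,"x": -0.045,"y": -0.037,"z": 0.115,"ax": 0,"ay": 0,"az": 0},
  ],
)

```text
t: 1.65
tool_pos: [0.5279, 0.0738, 0.2855]
orientation: [-0.54, -3.086, 0.003]
force: [-0.8, -0.1, 0.1]
opening: 0.056
gripper_force: 0.0
```

Run:
```python
from h import *
to(.531,.0725,70.2,.216)
p=camera_params('wrist');im,d=read_camera('wrist');cv2.imwrite('pics/w1.png',im);print(p)
v,u=np.mgrid[0:420,0:560];a,b=u-p['cx'],v-p['cy'];r=np.hypot(a,b)+1e-9;t=r/p['fx'];k=np.tan(t)/r
P=np.stack([a*k*d,-b*k*d,-d],-1)@rot(p).T+p['position']
np.savez('w1.npz',P=P,d=d)
for nm,lo,hi in(('post',.060,.070),('beam',.094,.104),('bar',.128,.15)):
    m=((d>0)&(P[...,2]>lo)&(P[...,2]<hi)&(abs(P[...,0]-.6)<.15)&(abs(P[...,1]-.05)<.12)).astype(np.uint8)
    n,l,s,c=cv2.connectedComponentsWithStats(m)
    for i in range(1,n):
        if s[i,4]<30: continue
        q=P[l==i];print(nm,s[i,4],c[i].round(),q.mean(0).round(4),[np.round(z,1) for z in cv2.minAreaRect((q[:,:2]*1000).astype(np.float32))])
```

```text
t 1.65 pos [0.5279 0.0738 0.2855] q6 -1.182 F [-0.8 -0.1  0.1] T [ 0.022  0.012 -0.024] open 0.056 gf 0.0
shift [-0.0039  0.      0.0694]
turn [-0.0033 -0.0082 -0.0009]
{'fx': 325.19226210127806, 'fy': 325.19226210127806, 'cx': 279.95007744630476, 'cy': 207.4175448502996, 'position': array([0.4485921 , 0.10280119, 0.26688481]), 'rotation': array([-0.25649472, -0.17571272,  1.21458857])}
post 368 [281. 241.] [0.5273 0.0745 0.0661] [array([528. ,  74.2]), array([13.4, 13.5]), np.float64(32.0)]
post 370 [281. 373.] [0.6463 0.0319 0.0634] [array([646.4,  32. ]), array([30.8, 15.8]), np.float64(68.9)]
post 143 [343. 370.] [0.6617 0.0824 0.0651] [array([663.6,  79.7]), array([10.2, 18.9]), np.float64(20.1)]
post 141 [220. 371.] [ 0.6261 -0.0169  0.0649] [array([629.4, -15.9]), array([19.1,  9.9]), np.float64(27.9)]
beam 51 [225. 248.] [0.5071 0.0486 0.1022] [array([508.1,  48.6]), array([10.7,  4.5]), np.float64(23.4)]
beam 65 [334. 251.] [0.5294 0.1053 0.1021] [array([531.2, 103.5]), array([ 6. , 15.1]), np.float64(39.8)]
bar 1081 [207. 284.] [0.5074 0.0454 0.1397] [array([510.2,  45.9]), array([23.2, 11.7]), np.float64(24.6)]
bar 1095 [353. 284.] [0.5302 0.1084 0.1397] [array([531.9, 106.4]), array([11.6, 23.7]), np.float64(24.5)]
```

View pics/w1.png

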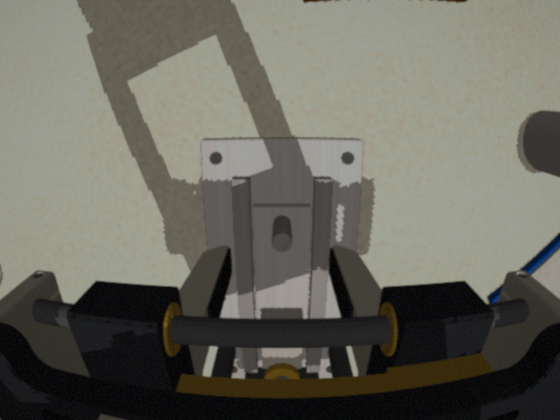

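The wrist view shows the post at (281,235), midway between the fingers, at (0.528, 0.074). That agrees with the earlier measurement. Descending and gripping.

carry_out(
  targets=[
    {"hand": 60,"x": 0,"y": 0,"z": 0.03,"ax": 0,"ay": 0,"az": 0},
    {"hand": 60,"x": 0,"y": 0,"z": 0.055,"ax": 0,"ay": 0,"az": 0},
    {"hand": 60,"x": 0,"y": 0,"z": 0.072,"ax": 0,"ay": 0,"az": 0},
    {"hand": 60,"x": 0,"y": 0,"z": 0.072,"ax": 0,"ay": 0,"az": 0},
    {"hand": 5,"x": 0,"y": 0,"z": 0.072,"ax": 0,"ay": 0,"az": 0},
    {"hand": 5,"x": 0,"y": 0,"z": 0.072,"ax": 0,"ay": 0,"az": 0},
    {"hand": 5,"x": 0,"y": 0,"z": 0.072,"ax": 0,"ay": 0,"az": 0},
    {"hand": 5,"x": 0,"y": 0,"z": 0.072,"ax": 0,"ay": 0,"az": 0},
  ],
  newtons=30,
)

```text
t: 2.7
tool_pos: [0.5301, 0.0742, 0.2181]
orientation: [0.54, 3.094, 0.0]
force: [0.1, -0.2, 0.5]
opening: 0.0204
gripper_force: 0.0
```

```bash
python3 -c "
from h import *
to(.531,.0725,70.2,.216)"
```

```text
t 2.7 pos [0.5301 0.0742 0.2181] q6 -1.182 F [ 0.1 -0.2  0.5] T [0.046 0.021 0.028] open 0.0204 gf 0.0
shift [-0.0014 -0.0013  0.0021]
turn [ 0.0002  0.0004 -0.0002]
```

carry_out(
  targets=[
    {"hand": 5,"x": 0,"y": 0,"z": 0,"ax": 0,"ay": 0,"az": 0},
    {"hand": 5,"x": 0,"y": 0,"z": 0,"ax": 0,"ay": 0,"az": 0},
    {"hand": 5,"x": -0.004,"y": 0,"z": 0,"ax": 0,"ay": 0,"az": 0},
    {"hand": 5,"x": -0.008,"y": 0,"z": 0,"ax": 0,"ay": 0,"az": 0},
    {"hand": 5,"x": -0.012,"y": 0,"z": 0,"ax": 0,"ay": 0,"az": 0},
    {"hand": 5,"x": -0.016,"y": 0,"z": 0,"ax": 0,"ay": 0,"az": 0},
    {"hand": 5,"x": -0.02,"y": 0,"z": 0,"ax": 0,"ay": 0,"az": 0},
    {"hand": 5,"x": -0.02,"y": 0,"z": 0,"ax": 0,"ay": 0,"az": 0},
  ],
)

```text
t: 3.7
tool_pos: [0.5489, 0.0675, 0.2179]
orientation: [-0.54, -3.095, -0.0]
force: [-0.7, 1.4, 3.6]
opening: 0.0136
gripper_force: 30.0
```

carry_out(
  targets=[
    {"hand": 5,"x": -0.001,"y": 0,"z": 0,"ax": 0,"ay": 0,"az": 0},
    {"hand": 5,"x": -0.002,"y": 0,"z": 0,"ax": 0,"ay": 0,"az": 0},
    {"hand": 5,"x": -0.003,"y": 0,"z": 0,"ax": 0,"ay": 0,"az": 0},
    {"hand": 5,"x": -0.004,"y": 0,"z": 0,"ax": 0,"ay": 0,"az": 0},
    {"hand": 5,"x": -0.005,"y": 0,"z": 0,"ax": 0,"ay": 0,"az": 0},
    {"hand": 5,"x": -0.006,"y": 0,"z": 0,"ax": 0,"ay": 0,"az": 0},
  ],
)

```text
t: 4.45
tool_pos: [0.554, 0.0657, 0.2179]
orientation: [-0.54, -3.093, -0.0]
force: [-5.7, 2.8, 5.6]
opening: 0.0137
gripper_force: 30.0
```

carry_out(
  targets=[
    {"hand": 5,"x": -0.001,"y": 0,"z": 0,"ax": 0,"ay": 0,"az": 0},
    {"hand": 5,"x": -0.002,"y": 0,"z": 0,"ax": 0,"ay": 0,"az": 0},
    {"hand": 5,"x": -0.003,"y": 0,"z": 0,"ax": 0,"ay": 0,"az": 0},
  ],
)

```text
t: 4.82
tool_pos: [0.5567, 0.0648, 0.2178]
orientation: [-0.54, -3.093, -0.0]
force: [-9.3, 3.6, 9.7]
opening: 0.0135
gripper_force: 30.0
```

carry_out(
  targets=[
    {"hand": 5,"x": -0.001,"y": 0,"z": 0,"ax": 0,"ay": 0,"az": 0},
    {"hand": 5,"x": -0.002,"y": 0,"z": 0,"ax": 0,"ay": 0,"az": 0},
    {"hand": 5,"x": -0.002,"y": 0,"z": 0,"ax": 0,"ay": 0,"az": 0},
  ],
)

```text
t: 5.2
tool_pos: [0.5575, 0.0646, 0.2178]
orientation: [-0.539, -3.089, -0.001]
force: [-16.2, 4.3, 16.7]
opening: 0.0132
gripper_force: 30.0
```

carry_out(
  targets=[
    {"hand": 5,"x": -0.001,"y": 0,"z": -0.001,"ax": 0,"ay": 0,"az": 0},
    {"hand": 5,"x": -0.002,"y": 0,"z": -0.001,"ax": 0,"ay": 0,"az": 0},
    {"hand": 5,"x": -0.002,"y": 0,"z": -0.001,"ax": 0,"ay": 0,"az": 0},
  ],
)

```text
t: 5.58
tool_pos: [0.5583, 0.0643, 0.2178]
orientation: [-0.538, -3.086, -0.001]
force: [-21.2, 7.4, 16.5]
opening: 0.0135
gripper_force: 30.0
```

Run:
```python
from h import *
to(.5575,.0646,70.2,.218)
for n in('top','scene'):
    p=camera_params(n);im,d=read_camera(n);P=pts(n,d,p)
    m=(d>0)&(P[...,2]>.055)&(P[...,2]<.07)&(np.hypot(P[...,0]-.55,P[...,1]-.065)<.03);print(n,m.sum(),P[m].mean(0).round(4))
p=camera_params('wrist');im,d=read_camera('wrist');cv2.imwrite('pics/w2.png',im)
```

```text
t 5.58 pos [0.5583 0.0643 0.2178] q6 -1.204 F [-21.2   7.4  16.5] T [ 1.211  3.251 -0.005] open 0.0135 gf 30.006900429725647
shift [ 0.0008  0.     -0.0002]
turn [-0.0012 -0.0094  0.0004]
top 0 [nan nan nan]
scene 80 [0.5636 0.0628 0.0634]<stdin>:5: RuntimeWarning: Mean of empty slice.
  ret = um.true_divide(
```

View pics/w2.png

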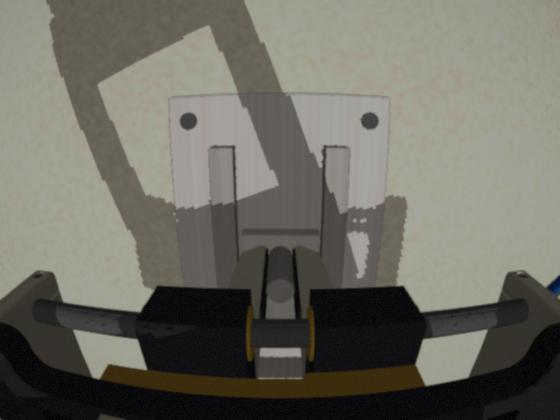

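The image shows the carrier straight in the channel with the post at (281,275) still in the grip. The reaction is 22 N, well above sliding friction, and the nose is at about +91 mm, so it is home. Releasing while still pressed, then lifting.

carry_out(
  targets=[
    {"hand": 50,"x": 0,"y": 0,"z": 0,"ax": 0,"ay": 0,"az": 0},
    {"hand": 50,"x": 0.0,"y": 0,"z": 0,"ax": 0,"ay": 0,"az": 0},
    {"hand": 50,"x": 0.0,"y": 0,"z": 0,"ax": 0,"ay": 0,"az": 0},
    {"hand": 50,"x": 0.003,"y": 0,"z": -0.04,"ax": 0,"ay": 0,"az": 0},
    {"hand": 50,"x": 0.003,"y": 0,"z": -0.09,"ax": 0,"ay": 0,"az": 0},
    {"hand": 60,"x": 0.003,"y": 0,"z": -0.135,"ax": 0,"ay": 0,"az": 0},
    {"hand": 60,"x": 0.003,"y": 0,"z": -0.15,"ax": 0,"ay": 0,"az": 0},
    {"hand": 60,"x": 0.003,"y": 0,"z": -0.15,"ax": 0,"ay": 0,"az": 0},
  ],
)

```text
t: 6.72
tool_pos: [0.5585, 0.0639, 0.3694]
orientation: [0.54, 3.093, 0.001]
force: [-0.2, -0.4, 0.5]
opening: 0.0557
gripper_force: 0.0
```

```bash
cat >> h.py <<'E'
def wpts(p,d):
    v,u=np.mgrid[0:420,0:560];a,b=u-p['cx'],v-p['cy'];r=np.hypot(a,b)+1e-9;k=np.tan(r/p['fx'])/r
    return np.stack([a*k*d,-b*k*d,-d],-1)@rot(p).T+p['position']
def rects(P,d,bands):
    for nm,lo,hi in bands:
        m=((d>0)&(P[...,2]>lo)&(P[...,2]<hi)&(abs(P[...,0]-.6)<.16)&(abs(P[...,1]-.05)<.12)).astype(np.uint8)
        n,l,s,c=cv2.connectedComponentsWithStats(m)
        for i in range(1,n):
            if s[i,4]<15: continue
            q=P[l==i];print(nm,s[i,4],c[i].round(),q.mean(0).round(4),[np.round(z,1) for z in cv2.minAreaRect((q[:,:2]*1000).astype(np.float32))])
E
python3 - <<'E'
from h import *
to(.658,.029,13.8,.345)
for n in('top','scene','wrist'):
    p=camera_params(n);im,d=read_camera(n);P=wpts(p,d) if n=='wrist' else pts(n,d,p)
    print(n);rects(P,d,(('post',.058,.07),('beam',.094,.104),('bar',.13,.148)))
E
```

```text
t 6.72 pos [0.5585 0.0639 0.3694] q6 -1.202 F [-0.2 -0.4  0.5] T [ 0.026 -0.051 -0.034] open 0.0557 gf 0.0
shift [-0.1054  0.0008  0.0245]
turn [0.0015 0.0014 0.984 ]
top
post 15 [236. 211.] [0.5535 0.0646 0.0666] [array([553.5,  64.8]), array([11.3,  6.8]), np.float64(71.7)]
beam 128 [272. 171.] [ 0.6397 -0.0224  0.0992] [array([640.1, -20.7]), array([23.7, 33.9]), np.float64(70.2)]
bar 15 [270. 155.] [ 0.6659 -0.0165  0.1411] [array([666.2, -17.1]), array([ 4.6, 11.8]), np.float64(89.1)]
scene
post 27 [304. 217.] [0.5601 0.0656 0.0648] [array([559. ,  65.7]), array([12.1, 12.4]), np.float64(20.2)]
post 85 [307. 250.] [0.6652 0.0271 0.0632] [array([664. ,  27.9]), array([31. , 21.7]), np.float64(73.4)]
post 27 [329. 251.] [0.686  0.0753 0.0636] [array([681. ,  73.9]), array([23. , 11.6]), np.float64(20.3)]
post 23 [284. 252.] [ 0.6524 -0.0249  0.0647] [array([652.9, -25.2]), array([11.8,  4.8]), np.float64(72.6)]
beam 565 [308. 238.] [0.6631 0.029  0.0993] [array([659.9,  29.1]), array([124. ,  36.8]), np.float64(70.9)]
bar 216 [307. 225.] [0.6618 0.0267 0.1403] [array([659.9,  28.2]), array([14. , 92.2]), np.float64(14.8)]
wrist
post 208 [280. 201.] [0.5538 0.0655 0.066 ] [array([554.5,  65.3]), array([13.3, 13.4]), np.float64(17.8)]
post 316 [280. 293.] [0.6462 0.0322 0.0631] [array([646.4,  32.7]), array([30.2, 14.1]), np.float64(68.6)]
post 61 [232. 291.] [ 0.628  -0.014   0.0638] [array([630.6, -13.7]), array([13.5,  6.4]), np.float64(16.1)]
post 59 [329. 292.] [0.6617 0.0793 0.0641] [array([663.5,  77.3]), array([ 5.7, 14.5]), np.float64(38.1)]
beam 1672 [280. 311.] [0.644  0.0327 0.099 ] [array([645.4,  32.2]), array([112.9,  14.9]), np.float64(70.4)]
bar 685 [259. 359.] [0.6585 0.008  0.141 ] [array([660. ,  12.3]), array([14.5, 57.6]), np.float64(11.0)]
```

carry_out(
  targets=[
    {"hand": 60,"x": -0.02,"y": 0,"z": 0,"ax": 0,"ay": 0,"az": 0.17},
    {"hand": 60,"x": -0.04,"y": 0,"z": 0,"ax": 0,"ay": 0,"az": 0.34},
    {"hand": 60,"x": -0.06,"y": 0,"z": 0,"ax": 0,"ay": 0,"az": 0.51},
    {"hand": 60,"x": -0.08,"y": 0.001,"z": 0,"ax": 0,"ay": 0,"az": 0.68},
    {"hand": 60,"x": -0.095,"y": 0.001,"z": 0,"ax": 0,"ay": 0,"az": 0.85},
    {"hand": 60,"x": -0.105,"y": 0.001,"z": 0,"ax": 0,"ay": 0,"az": 0.984},
    {"hand": 60,"x": -0.105,"y": 0.001,"z": 0,"ax": 0,"ay": 0,"az": 0.984},
  ],
)

```text
t: 7.75
tool_pos: [0.6572, 0.0292, 0.3661]
orientation: [-1.936, -2.471, 0.003]
force: [0.4, 0.6, -0.4]
opening: 0.0556
gripper_force: 0.0
```

Run:
```python
from h import *
to(.658,.029,13.8,.345)
p=camera_params('wrist');im,d=read_camera('wrist');cv2.imwrite('pics/w3.png',im);P=wpts(p,d)
rects(P,d,(('beam',.094,.104),('bar',.13,.148)))
```

```text
t 7.75 pos [0.6572 0.0292 0.3661] q6 -0.275 F [ 0.4  0.6 -0.4] T [-0.067  0.115  0.017] open 0.0556 gf 0.0
shift [-0.0004  0.0008  0.0211]
turn [-0.0035 -0.0009  0.0006]
beam 2491 [309. 179.] [0.6695 0.0639 0.0996] [array([663.8,  52.6]), array([73.8, 34.7]), np.float64(70.0)]
beam 1966 [254. 246.] [ 0.6406 -0.0022  0.0996] [array([646.6,   5. ]), array([72.1, 34.5]), np.float64(70.4)]
bar 2233 [280. 227.] [0.6539 0.0341 0.1416] [array([654.8,  30. ]), array([15.1, 93. ]), np.float64(14.9)]
```

View pics/w3.png

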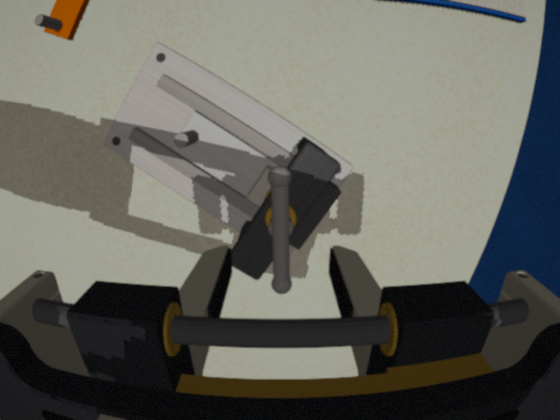

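The view shows the bar from (279,175) to (283,285), central between the fingers and parallel to the pads; its centre averages (0.6565, 0.029) over the views. Descending so the tips stay above the collar.

carry_out(
  targets=[
    {"hand": 40,"x": 0.0,"y": 0,"z": 0.02,"ax": 0,"ay": 0,"az": -0.015},
    {"hand": 40,"x": 0.0,"y": 0,"z": 0.04,"ax": 0,"ay": 0,"az": -0.015},
    {"hand": 40,"x": 0.0,"y": 0,"z": 0.048,"ax": 0,"ay": 0,"az": -0.015},
    {"hand": 40,"x": 0.0,"y": 0,"z": 0.048,"ax": 0,"ay": 0,"az": -0.015},
    {"hand": 40,"x": 0.0,"y": 0,"z": 0.048,"ax": 0,"ay": 0,"az": -0.015},
  ],
)

```text
t: 8.43
tool_pos: [0.6575, 0.0294, 0.3214]
orientation: [1.919, 2.486, 0.001]
force: [-0.1, 0.7, 0.2]
opening: 0.037
gripper_force: 0.0
```

Run:
```python
from h import *
to(.6565,.029,14.5,.317)
p=camera_params('wrist');im,d=read_camera('wrist');P=wpts(p,d)
cv2.imwrite('pics/w4.png',im)
rects(P,d,(('bar',.12,.148),))
```

```text
t 8.43 pos [0.6575 0.0294 0.3214] q6 -0.289 F [-0.1  0.7  0.2] T [-0.028  0.004 -0.006] open 0.037 gf 0.0
shift [-0.0001 -0.0011  0.0044]
turn [0.001  0.0003 0.0031]
bar 3109 [278. 247.] [0.6527 0.039  0.1409] [array([654.4,  33.5]), array([17.1, 86.3]), np.float64(13.5)]
bar 248 [238. 254.] [0.6325 0.0313 0.1429] [array([634.5,  28.5]), array([10.6, 21.7]), np.float64(54.2)]
bar 249 [322. 254.] [0.6766 0.0427 0.1429] [array([676.1,  39.3]), array([21.6, 10.2]), np.float64(66.9)]
```

View pics/w4.png

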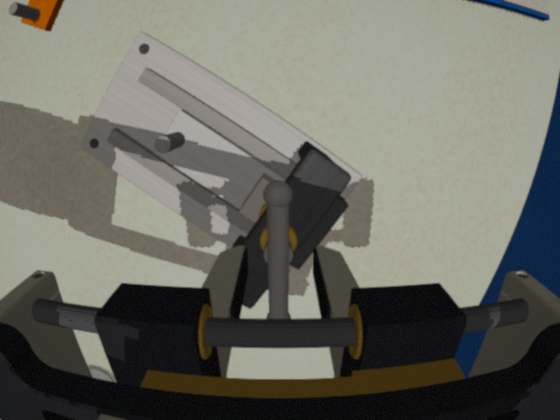

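The bar is midway between the fingertips to within about 1 mm (tips at 238 and 322, bar at 278). Lowering 4 mm and gripping.

carry_out(
  targets=[
    {"hand": 40,"x": 0.0,"y": -0.001,"z": 0.004,"ax": 0,"ay": 0,"az": 0},
    {"hand": 5,"x": 0.0,"y": -0.001,"z": 0.004,"ax": 0,"ay": 0,"az": 0},
    {"hand": 5,"x": 0.0,"y": -0.001,"z": 0.004,"ax": 0,"ay": 0,"az": 0},
    {"hand": 5,"x": 0.0,"y": -0.001,"z": 0.004,"ax": 0,"ay": 0,"az": 0},
    {"hand": 5,"x": 0.0,"y": -0.001,"z": 0.004,"ax": 0,"ay": 0,"az": 0},
    {"hand": 5,"x": 0.0,"y": -0.001,"z": 0.004,"ax": 0,"ay": 0,"az": 0},
  ],
  newtons=55,
)

```text
t: 9.22
tool_pos: [0.6564, 0.0292, 0.3169]
orientation: [1.919, 2.487, 0.0]
force: [1.0, -0.9, -1.0]
opening: 0.0107
gripper_force: 55.0
```

```bash
python3 -c "
from h import *
to(.6565,.029,14.5,.317)"
```

```text
t 9.22 pos [0.6564 0.0292 0.3169] q6 -0.29 F [ 1.  -0.9 -1. ] T [-0.041 -0.097 -0.006] open 0.0107 gf 54.9996055662632
shift [-0.0002  0.     -0.0001]
turn [0.0004 0.0001 0.003 ]
```

carry_out(
  targets=[
    {"hand": 5,"x": 0.0,"y": 0,"z": 0.0003,"ax": 0,"ay": 0,"az": 0.1},
    {"hand": 5,"x": 0.0,"y": 0,"z": 0.0006,"ax": 0,"ay": 0,"az": 0.2},
    {"hand": 5,"x": 0.0,"y": 0,"z": 0.0009,"ax": 0,"ay": 0,"az": 0.3},
    {"hand": 5,"x": 0.0,"y": 0,"z": 0.0012,"ax": 0,"ay": 0,"az": 0.4},
    {"hand": 5,"x": 0.0,"y": 0,"z": 0.0012,"ax": 0,"ay": 0,"az": 0.4},
  ],
)

```text
t: 9.85
tool_pos: [0.6566, 0.0292, 0.3157]
orientation: [2.374, 2.056, 0.001]
force: [3.2, -0.2, -0.9]
opening: 0.0105
gripper_force: 55.0
```

```bash
python3 -c "
from h import *
to(.6565,.029,14.5,.317)
p=camera_params('wrist');im,d=read_camera('wrist');rects(wpts(p,d),d,(('bar',.12,.148),))"
```

```text
t 9.85 pos [0.6566 0.0292 0.3157] q6 0.11 F [ 3.2 -0.2 -0.9] T [-0.033 -0.54  -0.084] open 0.0105 gf 55.0004430860281
shift [-0.0002 -0.0001 -0.0013]
turn [ 0.001   0.     -0.3965]
bar 3580 [280. 248.] [0.657  0.0412 0.1405] [array([657.2,  34.3]), array([38.4, 82.5]), np.float64(7.7)]
```

carry_out(
  targets=[
    {"hand": 5,"x": 0.0,"y": 0,"z": 0.0003,"ax": 0,"ay": 0,"az": 0.1},
    {"hand": 5,"x": 0.0,"y": 0,"z": 0.0006,"ax": 0,"ay": 0,"az": 0.2},
    {"hand": 5,"x": 0.0,"y": 0,"z": 0.0009,"ax": 0,"ay": 0,"az": 0.3},
    {"hand": 5,"x": 0.0,"y": 0,"z": 0.0012,"ax": 0,"ay": 0,"az": 0.4},
    {"hand": 5,"x": 0.0,"y": 0,"z": 0.0012,"ax": 0,"ay": 0,"az": 0.4},
  ],
)

```text
t: 10.52
tool_pos: [0.6568, 0.029, 0.3145]
orientation: [2.735, 1.544, 0.002]
force: [4.5, -1.0, -2.7]
opening: 0.0108
gripper_force: 55.0
```

```bash
python3 -c "
from h import *
to(.6565,.029,14.5,.317)
for n in('scene','top'):
    p=camera_params(n);im,d=read_camera(n);print(n);rects(pts(n,d,p),d,(('bar',.12,.148),))"
```

```text
t 10.53 pos [0.6568 0.029  0.3145] q6 0.509 F [ 4.5 -1.  -2.7] T [-0.08  -0.851 -0.015] open 0.0108 gf 54.9989515542984
shift [-0.0002 -0.0002 -0.0025]
turn [ 1.700e-03 -1.000e-04 -7.962e-01]
scene
bar 136 [311. 228.] [0.6693 0.0329 0.1362] [array([669.,  25.]), array([92.8, 22.8]), np.float64(65.3)]
top
bar 62 [264. 168.] [ 0.6373 -0.0039  0.1393] [array([638.9,  -3.8]), array([23.2, 14.1]), np.float64(50.5)]
```

carry_out(
  targets=[
    {"hand": 5,"x": 0.0,"y": 0,"z": 0.0003,"ax": 0,"ay": 0,"az": 0.1},
    {"hand": 5,"x": 0.0,"y": 0,"z": 0.0006,"ax": 0,"ay": 0,"az": 0.2},
    {"hand": 5,"x": 0.0,"y": 0,"z": 0.0009,"ax": 0,"ay": 0,"az": 0.3},
    {"hand": 5,"x": 0.0,"y": 0,"z": 0.0012,"ax": 0,"ay": 0,"az": 0.4},
    {"hand": 5,"x": 0.0,"y": 0,"z": 0.0012,"ax": 0,"ay": 0,"az": 0.4},
  ],
)

```text
t: 11.25
tool_pos: [0.6569, 0.0288, 0.3133]
orientation: [2.987, 0.969, 0.003]
force: [6.6, -1.7, -2.7]
opening: 0.0107
gripper_force: 55.0
```

```bash
cat > st.py <<'E'
from h import *
to(.6565,.029,14.5,.317)
L=[]
for _ in range(4): read_camera('top');s=read_state();L.append(np.r_[s['force'],s['wrist_torque'],s['joint_torque'][5]])
print('avg',np.mean(L,0).round(3),np.std(L,0).round(3))
E
python3 st.py
```

```text
t 11.25 pos [0.6569 0.0288 0.3133] q6 0.909 F [ 6.6 -1.7 -2.7] T [-0.188 -1.087 -0.008] open 0.0107 gf 54.998444616794586
shift [-0.0002 -0.0004 -0.0037]
turn [ 2.3000e-03 -3.0000e-04 -1.1963e+00]
avg [ 5.978 -1.401 -2.933 -0.21  -1.062 -0.031  0.049] [0.364 0.29  0.338 0.011 0.044 0.018 0.104]
```

carry_out(
  targets=[
    {"hand": 5,"x": 0.0005,"y": 0.0003,"z": 0.0006,"ax": 0,"ay": 0,"az": 0.1},
    {"hand": 5,"x": 0.0008,"y": 0.0006,"z": 0.0011,"ax": 0,"ay": 0,"az": 0.2},
    {"hand": 5,"x": 0.0008,"y": 0.0006,"z": 0.0014,"ax": 0,"ay": 0,"az": 0.3},
    {"hand": 5,"x": 0.0008,"y": 0.0006,"z": 0.0017,"ax": 0,"ay": 0,"az": 0.4},
    {"hand": 5,"x": 0.0008,"y": 0.0006,"z": 0.0017,"ax": 0,"ay": 0,"az": 0.4},
  ],
)

```text
t: 12.08
tool_pos: [0.6576, 0.0287, 0.312]
orientation: [3.12, 0.359, 0.002]
force: [2.2, -2.7, 2.1]
opening: 0.0108
gripper_force: 55.0
```

```bash
python3 st.py
```

```text
t 12.07 pos [0.6576 0.0287 0.312 ] q6 1.308 F [ 2.2 -2.7  2.1] T [-0.607 -0.349 -0.015] open 0.0108 gf 55.00182643532753
shift [-0.001  -0.0006 -0.005 ]
turn [ 0.0016  0.     -1.595 ]
avg [ 3.106 -3.389  2.754 -0.749 -0.388 -0.027  0.083] [0.167 0.82  0.512 0.059 0.033 0.014 0.158]
```

carry_out(
  targets=[
    {"hand": 5,"x": 0.0,"y": 0,"z": 0,"ax": 0,"ay": 0,"az": 0.1},
    {"hand": 5,"x": 0.0,"y": 0,"z": 0.0003,"ax": 0,"ay": 0,"az": 0.2},
    {"hand": 5,"x": 0.0,"y": 0,"z": 0.0006,"ax": 0,"ay": 0,"az": 0.3},
    {"hand": 5,"x": 0.0,"y": 0,"z": 0.0009,"ax": 0,"ay": 0,"az": 0.4},
    {"hand": 5,"x": 0.0,"y": 0,"z": 0.0009,"ax": 0,"ay": 0,"az": 0.4},
  ],
)

```text
t: 12.9
tool_pos: [0.6576, 0.0285, 0.3108]
orientation: [3.129, -0.272, 0.002]
force: [2.4, -5.1, 1.1]
opening: 0.0111
gripper_force: 55.0
```

```bash
python3 st.py
```

```text
t 12.9 pos [0.6576 0.0285 0.3108] q6 1.71 F [ 2.4 -5.1  1.1] T [-1.003 -0.54  -0.003] open 0.0111 gf 55.00223636627197
shift [-0.0011 -0.0003 -0.0062]
turn [ 1.7000e-03  3.0000e-04 -1.9973e+00]
avg [ 3.489 -5.517  1.658 -1.04  -0.521 -0.039  0.038] [0.431 0.204 0.379 0.027 0.023 0.018 0.104]
```

carry_out(
  targets=[
    {"hand": 5,"x": 0.0003,"y": 0.0003,"z": 0.0003,"ax": 0,"ay": 0,"az": 0.1},
    {"hand": 5,"x": 0.0006,"y": 0.0006,"z": 0.0006,"ax": 0,"ay": 0,"az": 0.2},
    {"hand": 5,"x": 0.0006,"y": 0.0006,"z": 0.0009,"ax": 0,"ay": 0,"az": 0.3},
    {"hand": 5,"x": 0.0006,"y": 0.0006,"z": 0.0012,"ax": 0,"ay": 0,"az": 0.4},
    {"hand": 5,"x": 0.0006,"y": 0.0006,"z": 0.0012,"ax": 0,"ay": 0,"az": 0.4},
  ],
)

```text
t: 13.72
tool_pos: [0.6579, 0.0279, 0.3097]
orientation: [3.012, -0.888, 0.001]
force: [2.0, -5.3, 3.6]
opening: 0.0106
gripper_force: 55.0
```

```bash
python3 st.py
```

```text
t 13.72 pos [0.6579 0.0279 0.3097] q6 2.109 F [ 2.  -5.3  3.6] T [-0.938 -0.112 -0.014] open 0.0106 gf 55.00421538949013
shift [-0.0017 -0.0002 -0.0073]
turn [ 1.2000e-03  6.0000e-04 -2.3972e+00]
avg [ 1.381 -5.324  2.543 -0.941 -0.103 -0.032  0.074] [0.316 0.186 0.481 0.028 0.022 0.021 0.104]
```

carry_out(
  targets=[
    {"hand": 5,"x": 0,"y": 0,"z": 0.0002,"ax": 0,"ay": 0,"az": 0.1},
    {"hand": 5,"x": 0,"y": 0,"z": 0.0004,"ax": 0,"ay": 0,"az": 0.2},
    {"hand": 5,"x": 0,"y": 0,"z": 0.0007,"ax": 0,"ay": 0,"az": 0.3},
    {"hand": 5,"x": 0,"y": 0,"z": 0.001,"ax": 0,"ay": 0,"az": 0.4},
    {"hand": 5,"x": 0,"y": 0,"z": 0.001,"ax": 0,"ay": 0,"az": 0.4},
  ],
)

```text
t: 14.55
tool_pos: [0.6577, 0.0277, 0.3086]
orientation: [2.775, -1.469, 0.0]
force: [0.2, -5.7, 4.4]
opening: 0.0109
gripper_force: 55.1
```

```bash
python3 st.py
```

```text
t 14.55 pos [0.6577 0.0277 0.3086] q6 2.509 F [ 0.2 -5.7  4.4] T [-1.092  0.175  0.083] open 0.0109 gf 55.075403451919556
shift [-0.0018  0.0002 -0.0084]
turn [ 1.6000e-03  1.6000e-03 -2.7972e+00]
avg [-0.063 -6.353  4.201 -1.105  0.157  0.091  0.186] [0.358 0.541 0.595 0.023 0.021 0.015 0.104]
```

Resistance has just begun (about +0.12 N m over baseline) and joint 6 is near its limit, so I'll regrasp half a turn back.

carry_out(
  targets=[
    {"hand": 40,"x": 0,"y": 0,"z": 0,"ax": 0,"ay": 0,"az": 0},
    {"hand": 40,"x": 0,"y": 0,"z": 0,"ax": 0,"ay": 0,"az": 0},
    {"hand": 40,"x": 0,"y": 0,"z": 0,"ax": 0,"ay": 0,"az": 0},
    {"hand": 40,"x": 0,"y": 0,"z": -0.02,"ax": 0,"ay": 0,"az": 0},
    {"hand": 40,"x": 0,"y": 0,"z": -0.045,"ax": 0,"ay": 0,"az": 0},
    {"hand": 40,"x": 0,"y": 0,"z": -0.045,"ax": 0,"ay": 0,"az": 0},
  ],
)

```text
t: 15.5
tool_pos: [0.6588, 0.0285, 0.3577]
orientation: [-2.775, 1.467, -0.009]
force: [0.5, 0.3, 0.2]
opening: 0.0375
gripper_force: 0.0
```

carry_out(
  targets=[
    {"hand": 40,"x": 0,"y": 0,"z": 0,"ax": 0,"ay": 0,"az": -0.18},
    {"hand": 40,"x": 0,"y": 0,"z": 0,"ax": 0,"ay": 0,"az": -0.36},
    {"hand": 40,"x": 0,"y": 0,"z": 0,"ax": 0,"ay": 0,"az": -0.54},
    {"hand": 40,"x": 0,"y": 0,"z": 0,"ax": 0,"ay": 0,"az": -0.72},
    {"hand": 40,"x": 0,"y": 0,"z": 0,"ax": 0,"ay": 0,"az": -0.9},
    {"hand": 40,"x": 0,"y": 0,"z": 0,"ax": 0,"ay": 0,"az": -1.08},
    {"hand": 40,"x": 0,"y": 0,"z": 0,"ax": 0,"ay": 0,"az": -1.26},
    {"hand": 40,"x": 0,"y": 0,"z": 0,"ax": 0,"ay": 0,"az": -1.44},
  ],
)

```text
t: 16.5
tool_pos: [0.6576, 0.0285, 0.3526]
orientation: [-3.054, -0.736, 0.001]
force: [0.4, 0.4, 0.1]
opening: 0.0371
gripper_force: 0.0
```

carry_out(
  targets=[
    {"hand": 40,"x": 0,"y": 0,"z": 0,"ax": 0,"ay": 0,"az": -0.18},
    {"hand": 40,"x": 0,"y": 0,"z": 0,"ax": 0,"ay": 0,"az": -0.36},
    {"hand": 40,"x": 0,"y": 0,"z": 0,"ax": 0,"ay": 0,"az": -0.54},
    {"hand": 40,"x": 0,"y": 0,"z": 0,"ax": 0,"ay": 0,"az": -0.72},
    {"hand": 40,"x": 0,"y": 0,"z": 0,"ax": 0,"ay": 0,"az": -0.9},
    {"hand": 40,"x": 0,"y": 0,"z": 0,"ax": 0,"ay": 0,"az": -1.08},
    {"hand": 40,"x": 0,"y": 0,"z": 0,"ax": 0,"ay": 0,"az": -1.26},
    {"hand": 40,"x": 0,"y": 0,"z": 0,"ax": 0,"ay": 0,"az": -1.44},
  ],
)

```text
t: 17.5
tool_pos: [0.6576, 0.0285, 0.3527]
orientation: [-1.811, -2.567, 0.001]
force: [-0.1, 0.8, 0.7]
opening: 0.0371
gripper_force: 0.0
```

carry_out(
  targets=[
    {"hand": 40,"x": 0,"y": 0,"z": 0,"ax": 0,"ay": 0,"az": -0.18},
    {"hand": 40,"x": 0,"y": 0,"z": 0,"ax": 0,"ay": 0,"az": -0.26},
    {"hand": 40,"x": 0,"y": 0,"z": 0,"ax": 0,"ay": 0,"az": -0.26},
    {"hand": 40,"x": 0,"y": 0,"z": 0,"ax": 0,"ay": 0,"az": -0.26},
  ],
)

```text
t: 18.0
tool_pos: [0.6577, 0.0285, 0.353]
orientation: [-1.474, -2.774, 0.0]
force: [0.1, 0.1, 0.3]
opening: 0.0371
gripper_force: 0.0
```

```bash
python3 st.py;python3 - <<'E'
from h import *
p=camera_params('wrist');im,d=read_camera('wrist');cv2.imwrite('pics/w5.png',im)
rects(wpts(p,d),d,(('post',.060,.07),('bar',.12,.142),))
p=camera_params('scene');im,d=read_camera('scene');rects(pts('scene',d,p),d,(('post',.060,.07),('bar',.12,.142),))
E
```

```text
t 18.0 pos [0.6577 0.0285 0.353 ] q6 -0.629 F [0.1 0.1 0.3] T [-0.012  0.021  0.031] open 0.0371 gf 0.0
shift [ 0.0011 -0.0007  0.036 ]
turn [-4.000e-04 -2.000e-04  3.411e-01]
avg [-0.245 -0.361 -0.375 -0.048  0.02   0.001  0.023] [0.56  0.333 0.308 0.024 0.025 0.04  0.006]
post 225 [204. 106.] [0.5555 0.0662 0.0664] [array([555. ,  65.8]), array([13.9, 12.7]), np.float64(32.4)]
post 20 [321. 158.] [0.6615 0.0838 0.0635] [array([661.7,  83.9]), array([11. ,  0.7]), np.float64(65.6)]
post 20 [222. 229.] [ 0.6253 -0.0171  0.0631] [array([625.1, -17.4]), array([12.1,  0.7]), np.float64(67.7)]
bar 2316 [278. 228.] [0.6524 0.0331 0.1334] [array([654.8,  29.6]), array([14.8, 93.9]), np.float64(35.5)]
post 26 [304. 216.] [0.56   0.0656 0.0655] [array([559.2,  66. ]), array([10.1, 16.8]), np.float64(65.9)]
post 19 [306. 249.] [0.6629 0.0273 0.0658] [array([663.8,  27.7]), array([11.9,  6.9]), np.float64(73.0)]
post 21 [330. 251.] [0.6873 0.0757 0.0656] [array([687.1,  75.7]), array([14.6,  7.3]), np.float64(56.8)]
post 16 [283. 252.] [ 0.652  -0.0256  0.0648] [array([651.9, -24.9]), array([11.5,  3.8]), np.float64(68.3)]
bar 165 [305. 230.] [0.6669 0.0204 0.1323] [array([663.1,  25.1]), array([14.1, 85.7]), np.float64(36.4)]
```

View pics/w5.png

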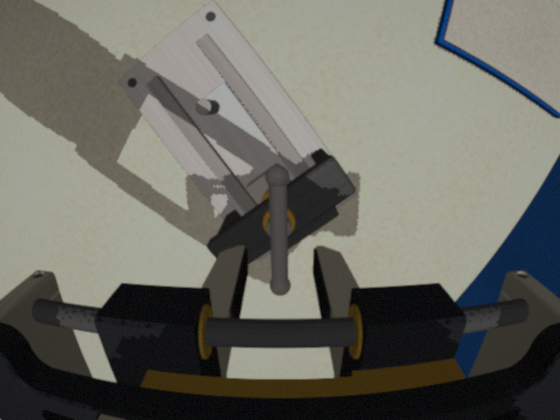

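The bar (278,175)–(280,285) has followed the full 2.8 rad with no slip, and the post hasn't moved, so I can regrip.

carry_out(
  targets=[
    {"hand": 40,"x": 0,"y": 0,"z": 0.025,"ax": 0,"ay": 0,"az": 0},
    {"hand": 40,"x": 0,"y": 0,"z": 0.0445,"ax": 0,"ay": 0,"az": 0},
    {"hand": 40,"x": 0,"y": 0,"z": 0.0445,"ax": 0,"ay": 0,"az": 0},
    {"hand": 5,"x": 0,"y": 0,"z": 0.0445,"ax": 0,"ay": 0,"az": 0},
    {"hand": 5,"x": 0,"y": 0,"z": 0.0445,"ax": 0,"ay": 0,"az": 0},
    {"hand": 5,"x": 0,"y": 0,"z": 0.0445,"ax": 0,"ay": 0,"az": 0},
    {"hand": 5,"x": 0,"y": 0,"z": 0.0445,"ax": 0,"ay": 0,"az": 0},
    {"hand": 5,"x": 0,"y": 0,"z": 0.0445,"ax": 0,"ay": 0,"az": 0},
  ],
  newtons=60,
)

```text
t: 19.3
tool_pos: [0.6576, 0.0279, 0.3099]
orientation: [1.471, 2.776, -0.002]
force: [-5.5, -2.9, 5.1]
opening: 0.0108
gripper_force: 60.0
```

```bash
python3 st.py
```

```text
t 19.3 pos [0.6576 0.0279 0.3099] q6 -0.631 F [-5.5 -2.9  5.1] T [-0.561  1.08   0.092] open 0.0108 gf 59.97757025063038
shift [ 0.0015 -0.0003 -0.0071]
turn [-0.0009  0.0008  0.3428]
avg [-5.313 -2.365  5.444 -0.524  0.978  0.139  0.128] [0.39  0.382 0.429 0.044 0.027 0.022 0.   ]
```

carry_out(
  targets=[
    {"hand": 5,"x": 0,"y": 0,"z": 0.0003,"ax": 0,"ay": 0,"az": 0.1},
    {"hand": 5,"x": 0,"y": 0,"z": 0.0006,"ax": 0,"ay": 0,"az": 0.2},
    {"hand": 5,"x": 0,"y": 0,"z": 0.0009,"ax": 0,"ay": 0,"az": 0.3},
    {"hand": 5,"x": 0,"y": 0,"z": 0.0009,"ax": 0,"ay": 0,"az": 0.3},
  ],
)

```text
t: 20.0
tool_pos: [0.6576, 0.0279, 0.3091]
orientation: [1.871, 2.523, -0.002]
force: [-5.4, -2.2, 5.0]
opening: 0.0105
gripper_force: 60.1
```

```bash
python3 st.py
```

```text
t 20.0 pos [0.6576 0.0279 0.3091] q6 -0.329 F [-5.4 -2.2  5. ] T [-0.625  1.142  0.191] open 0.0105 gf 60.11864393949509
shift [ 0.0014 -0.0007 -0.0079]
turn [-0.0008  0.0011  0.0414]
avg [-5.835 -2.628  6.242 -0.599  1.188  0.178  0.273] [0.342 0.176 0.423 0.018 0.009 0.013 0.104]
```

carry_out(
  targets=[
    {"hand": 5,"x": 0,"y": 0,"z": 0.0003,"ax": 0,"ay": 0,"az": 0.1},
    {"hand": 5,"x": 0,"y": 0,"z": 0.0006,"ax": 0,"ay": 0,"az": 0.2},
    {"hand": 5,"x": 0,"y": 0,"z": 0.0009,"ax": 0,"ay": 0,"az": 0.3},
    {"hand": 5,"x": 0,"y": 0,"z": 0.0009,"ax": 0,"ay": 0,"az": 0.3},
  ],
)

```text
t: 20.7
tool_pos: [0.6575, 0.0279, 0.3084]
orientation: [2.227, 2.215, -0.002]
force: [-7.3, -2.5, 7.3]
opening: 0.0102
gripper_force: 60.3
```

```bash
python3 st.py
```

```text
t 20.7 pos [0.6575 0.0279 0.3084] q6 -0.029 F [-7.3 -2.5  7.3] T [-0.669  1.371  0.338] open 0.0102 gf 60.32426029443741
shift [ 0.0011 -0.001  -0.0086]
turn [-0.0008  0.0012 -0.2585]
avg [-6.814 -3.56   7.575 -0.655  1.364  0.305  0.373] [0.666 0.126 0.724 0.01  0.023 0.025 0.104]
```

carry_out(
  targets=[
    {"hand": 5,"x": 0,"y": 0,"z": 0.0003,"ax": 0,"ay": 0,"az": 0.1},
    {"hand": 5,"x": 0,"y": 0,"z": 0.0006,"ax": 0,"ay": 0,"az": 0.2},
    {"hand": 5,"x": 0,"y": 0,"z": 0.0006,"ax": 0,"ay": 0,"az": 0.2},
  ],
)

```text
t: 21.28
tool_pos: [0.6575, 0.0279, 0.3079]
orientation: [2.437, 1.982, -0.002]
force: [-7.0, -3.7, 8.5]
opening: 0.0109
gripper_force: 60.5
```

```bash
python3 st.py
```

```text
t 21.27 pos [0.6575 0.0279 0.3079] q6 0.171 F [-7.  -3.7  8.5] T [-0.649  1.504  0.391] open 0.0109 gf 60.51222413778305
shift [ 0.0009 -0.0012 -0.0091]
turn [-0.0008  0.0013 -0.4584]
avg [-7.417 -3.026  8.451 -0.647  1.481  0.359  0.439] [0.401 0.273 0.781 0.017 0.019 0.038 0.104]
```

carry_out(
  targets=[
    {"hand": 5,"x": 0,"y": 0,"z": 0.0003,"ax": 0,"ay": 0,"az": 0.1},
    {"hand": 5,"x": 0,"y": 0,"z": 0.0003,"ax": 0,"ay": 0,"az": 0.1},
  ],
)

```text
t: 21.72
tool_pos: [0.6575, 0.0279, 0.3077]
orientation: [2.533, 1.858, -0.002]
force: [-7.8, -1.7, 9.9]
opening: 0.0105
gripper_force: 60.6
```

```bash
python3 st.py
```

```text
t 21.73 pos [0.6575 0.0279 0.3077] q6 0.27 F [-7.8 -1.7  9.9] T [-0.62   1.538  0.389] open 0.0105 gf 60.637057945132256
shift [ 0.0008 -0.0012 -0.0093]
turn [-0.0008  0.0014 -0.5583]
avg [-8.243 -3.366  8.728 -0.652  1.575  0.383  0.475] [0.586 0.443 0.321 0.008 0.029 0.035 0.101]
```

The resistance is now about 0.39 N m, up from nearly 0 when free, so it is clamped. Opening and lifting clear.

carry_out(
  targets=[
    {"hand": 40,"x": 0,"y": 0,"z": 0,"ax": 0,"ay": 0,"az": 0},
    {"hand": 40,"x": 0,"y": 0,"z": 0,"ax": 0,"ay": 0,"az": 0},
    {"hand": 40,"x": 0,"y": 0,"z": 0,"ax": 0,"ay": 0,"az": 0},
    {"hand": 40,"x": 0,"y": 0,"z": -0.03,"ax": 0,"ay": 0,"az": 0},
    {"hand": 40,"x": 0,"y": 0,"z": -0.07,"ax": 0,"ay": 0,"az": 0},
    {"hand": 40,"x": 0,"y": 0,"z": -0.1,"ax": 0,"ay": 0,"az": 0},
    {"hand": 40,"x": 0,"y": 0,"z": -0.1,"ax": 0,"ay": 0,"az": 0},
    {"hand": 40,"x": 0,"y": 0,"z": -0.1,"ax": 0,"ay": 0,"az": 0},
  ],
)

```text
t: 22.92
tool_pos: [0.6577, 0.0285, 0.4048]
orientation: [-2.531, -1.859, 0.002]
force: [0.5, -0.4, -0.2]
opening: 0.0375
gripper_force: 0.0
```

```bash
python3 st.py;python3 - <<'E'
from h import *
p=camera_params('wrist');im,d=read_camera('wrist');cv2.imwrite('pics/w6.png',im)
rects(wpts(p,d),d,(('post',.060,.07),('bar',.115,.142),))
p=camera_params('scene');im,d=read_camera('scene');rects(pts('scene',d,p),d,(('post',.060,.07),('bar',.12,.142),))
E
```

```text
t 22.93 pos [0.6577 0.0285 0.4048] q6 0.269 F [ 0.5 -0.4 -0.2] T [-0.039  0.065 -0.048] open 0.0375 gf 0.0
shift [ 0.0002 -0.0011  0.0878]
turn [-0.0014 -0.     -0.557 ]
avg [-0.343 -0.065  0.092 -0.069  0.077 -0.     0.   ] [0.467 0.235 0.392 0.025 0.022 0.029 0.   ]
post 17 [283. 132.] [0.6762 0.0866 0.0647] [array([676.3,  86.5]), array([ 0.1, 15.7]), np.float64(70.3)]
post 139 [179. 188.] [0.5561 0.0665 0.0662] [array([555.6,  66.1]), array([12.8, 12.3]), np.float64(78.7)]
bar 1633 [280. 208.] [0.6561 0.0324 0.1306] [array([655.5,  30.3]), array([93.2, 17.3]), np.float64(78.6)]
post 25 [304. 217.] [0.5597 0.0658 0.065 ] [array([558.2,  66.5]), array([10.1, 17.4]), np.float64(67.2)]
post 24 [306. 249.] [0.6631 0.0275 0.0652] [array([661.7,  27.8]), array([11.4, 11.4]), np.float64(52.4)]
post 21 [330. 251.] [0.6873 0.0752 0.0647] [array([687.5,  73.6]), array([15.3,  9.5]), np.float64(39.8)]
post 18 [283. 252.] [ 0.652  -0.0251  0.0652] [array([652.2, -25.1]), array([12. ,  3.7]), np.float64(60.5)]
bar 235 [307. 228.] [0.6611 0.0274 0.1296] [array([659.8,  28.7]), array([93.3, 15.5]), np.float64(77.4)]
```

View pics/w6.png

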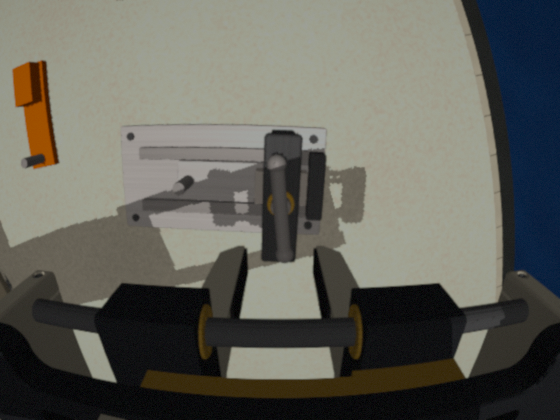

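The bar is released at about 78°, which is 3.6 rad turned, and the post is still forward. One last check: the distance from the post to the stop block face, from the wrist depth.

Run:
```python
from h import *
p=camera_params('wrist');im,d=read_camera('wrist');P=wpts(p,d);u=np.array([.941,-.338])
post=P[(P[...,2]>.062)&(np.hypot(P[...,0]-.556,P[...,1]-.066)<.012)].mean(0)
s=((P[...,:2]-post[:2])@u)*1000
for r in (165,185,205): print(r,[(c,int(im[r,c].mean()),round(float(s[r,c]),1),round(float(P[r,c,2])*1000)) for c in range(300,330,2)])
```

```text
165 [(300, 57, 127.8, 27), (302, 83, 130.0, 26), (304, 85, 132.1, 28), (306, 82, 134.5, 27), (308, 38, 136.0, 35), (310, 33, 137.8, 39), (312, 35, 139.8, 40), (314, 34, 142.3, 37), (316, 35, 144.3, 38), (318, 35, 146.5, 39), (320, 37, 148.7, 38), (322, 32, 150.8, 39), (324, 52, 153.1, 38), (326, 137, 161.0, 0), (328, 153, 163.4, 0)]
185 [(300, 80, 127.5, 48), (302, 91, 129.5, 50), (304, 91, 131.8, 48), (306, 64, 135.8, 26), (308, 26, 137.1, 37), (310, 35, 139.1, 39), (312, 30, 141.4, 38), (314, 36, 143.3, 41), (316, 34, 145.9, 38), (318, 32, 148.0, 39), (320, 31, 150.2, 39), (322, 34, 152.3, 40), (324, 88, 160.0, 2), (326, 99, 162.7, 1), (328, 103, 165.0, 2)]
205 [(300, 78, 128.7, 49), (302, 90, 130.9, 49), (304, 75, 133.1, 48), (306, 33, 136.3, 38), (308, 34, 138.5, 38), (310, 33, 140.8, 37), (312, 32, 143.0, 38), (314, 33, 145.1, 39), (316, 33, 147.4, 39), (318, 34, 149.5, 39), (320, 32, 151.8, 39), (322, 83, 159.7, 1), (324, 98, 162.4, -1), (326, 98, 164.7, 1), (328, 98, 167.2, 1)]
```

The stop face is about 136–137 mm ahead of the post, and the plate (z 26–27 mm) runs right up to it, so the carrier is home. Handing in.

```bash
python3 -c "
from plant import robot
print(robot.close_job())"
```

```text
the job is handed in; nothing more can be done
None
```

The carrier is home against the end stop and clamped at about 0.39 N m, the gripper has let go and is clear, and the job was handed in at about 23 s of the 72 s allowed; no verdict was shown.

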